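# Clear the crockery and reload the coffee-pod magazine

## Task

Clear the brown mug and the cream sugar jar out of the way of the coffee-pod magazine and stand them both upright on the wooden tray, setting them down rather than dropping them. Then slide the strip of pods sideways into the empty bay, flat against its back wall, and after that close the rail fully by its orange tab so that the sprung follower presses the strip home against the end block. Leave the other things on the worktop where they stand.

Things in the scene. Friction and masses are not known exactly. Their poses are not given: they have to be found in the camera images.
- magazine: Coffee-pod magazine, fixed. Origin: on the worktop at the bay's centre. The bay lies along its x, has the worktop as its floor, and is open at the top and along its +y side. With the rail at 0 it is 180 mm long, x = -90 to +90 mm. Back wall: inner face y = -27 mm, 6 mm thick, 45 mm high, x = -100 to +200 mm. End block (brown): x = -130 to -90 mm, y = -33 to +45 mm, 60 mm high.
- strip_home (a point): Where the centre of the strip's underside lies when the strip is home in the bay: against the back wall and the end block (magazine x = -15 mm, y = 0, z = 0).
- rail_body (a joint): Sliding rail, in m: 0 open, 0.045 closed (hard stop); moves to the magazine's -x as it closes. Friction 8 N (10 N at 50 mm/s), stays where left, starts at 0 to 0.010. Carries the follower, a steel head, an orange tab and a steel side guard 31 mm high (magazine y = 33 to 37 mm, x = 90 to 145 mm when open) that passes in front of the strip as it closes.
- follower_body (a joint): White sprung follower on the rail, 46 mm wide, in m: 0 fully out (its face then 55 mm from the tab's outer face), grows to 0.025 as the strip presses it back; spring 1.2 N at 0, 2.4 N at 0.015. Strip home and rail closed: about 0.015. Empty bay: stays 0.
- rail_tab (a point): Middle of the top edge of the orange tab, on its outer face (which looks to the magazine's +x, away from the bay), 85 mm above the worktop. The tab is 50 mm wide along y, 8 mm thick, from 40 to 85 mm height; the steel head below it has the same outer face. Behind it the worktop is free, but for a 4 mm high metal strip at magazine x = 190 to 200 mm.
- pod_strip: White plastic strip with three copper-coloured pods, 150 mm long (x) by 54 mm wide (y), sides 26 mm high, 35 mm over the pods, 0.2 kg. Origin: centre of the underside. Lies flat on the worktop on the open (+y) side of the magazine, turned up to 0.5 rad from its line. Either end may go first.
- mug: Brown stoneware mug, 66 mm outside diameter, 95 mm high, about 0.26 kg, its handle on its +y side reaching about 60 mm from the axis. Origin: centre of the underside. Stands in the bay or in the lane between bay and strip; handle towards the open side.
- sugar_jar: Cream sugar jar with a wooden lid, closed, round, 56 mm diameter, 110 mm high, about 0.28 kg. Origin: centre of the underside. Stands in the bay or in the lane, wherever the mug does not.
- tray: Dark wooden tray, fixed on the worktop, 300 mm (x) by 160 mm (y) outside, rim 18 mm high and 6 mm thick, floor 6 mm thick. Origin: centre of the underside, on the worktop. The ramekin stands somewhere on it.
- ramekin: White ramekin, bystander, 68 mm diameter, 40 mm high, standing on the tray. Origin: centre of the underside.
- jam_jar: Amber jam jar with red cap, bystander, 48 mm diameter, 60 mm high, behind the magazine's back wall. Origin: centre of the underside.
- canister: Cream lidded canister, bystander, 92 mm diameter, 138 mm high, beyond the strip. Origin: centre of the underside.
- bowl: Brown bowl, bystander, 100 mm diameter, 50 mm high. Origin: centre of the underside.
- oil_bottle: Green bottle, bystander, 60 mm diameter, 170 mm high. Origin: centre of the underside.
- spoon: Wooden spoon lying on the worktop, bystander, 200 mm long along its x.

How it is judged:
By the outcome, as a careful person would: the job done as asked, in the order asked, and still so for the second after the job is handed in, with the robot touching nothing.
It also fails if it takes over 72 s, if anything falls off the work surface, if the arm or the gripper's body presses on something with over 40 N, if the wrist force passes 120 N, or if a joint passes its speed limit or range.

## Robot

A 7-joint arm with a two-finger parallel gripper is mounted at the origin on the work surface. World frame = base frame: x ahead of the robot, y to its left, z up, the work surface at z = 0. Lengths are in mm, angles in rad, forces in N, time in s.
With the tool pointing down it reaches from about 400 to 900 mm from the base axis. Payload 5.6 kg.
Tool frame: the origin (TCP) lies midway between the tips of the shut fingers; the grasp point (between the pads) lies 19 mm behind it; x points along the fingers, y is the direction in which the jaws open and shut, and the axes are right-handed (so a half turn about x gives the same grasp; the last joint's range is limited). The gripper opens to 92 mm and grips with 3 to 60 N. Pads are 20 mm wide; open, the fingers measure 128 mm over their backs; the gripper's body (75 mm by 189 mm) begins 69 mm behind the grasp point.
Start: joints at [1.119, 0.468, -0.012, 1.603, 0.006, 1.071, -0.056], TCP at [258.341, -596.465, 189.792] pointing down, gripper open.
Joint ranges: [-2.53, 2.53], [-0.31, 2.02], [-1.57, 1.55], [0.28, 2.44], [-1.29, 4.43], [0.15, 1.84], [-2.92, 2.92]. Speed limits (rad/s): [2.57, 2.57, 3.14, 3.14, 3.14, 3.14, 3.14].

## Interface

Orientations are given as a rotation vector (axis times angle).
In Python, from cell import robot, grip, kin, viewer gives the robot as it stands. Calls block until the motion is done:
- robot.movep(position, orientation): joint-space move of the TCP to a pose.
- robot.servo_line(position, feed=150, rotation=None): straight line of the TCP; rotation=None keeps the orientation; feed is the mean speed in mm/s.
- robot.goto_joints(angles): joint-space move.
- grip(opening, newtons=None): opening from 0.0 (shut) to 1.0 (fully open); newtons is the grip in N (None keeps the last); returns when the fingers have stopped.
- robot.hold(seconds).
- kin.ik(position, orientation): joint angles nearest the present ones, or None.
- robot.observe(): the state.
- viewer.read_camera(name): name is "scene" or "side" or "wrist"; returns the picture (400x640x3 uint8, red, green, blue); there is no depth.
- viewer.camera_info(name): a dict with "camera_matrix" (3x3 intrinsics, pixels), "k1" (the pictures are not rectified: a ray, as slopes to the right and down, at radius r is drawn at 1 + k1 r^2 times it, then the intrinsics apply), "R" (3x3) and "t" (3): a world point X has camera coordinates R X + t. Camera axes: x right, y down, z forward; pixel columns grow to the right and rows downward; lengths in mm; the calibration is good to about 2 mm. A picture is of the moment at which its call begins: read the wrist's pose just before it. camera_info takes no time and is no camera call; for the wrist camera it gives the pose at the moment of the call.
A pose or a line that the arm cannot do raises robot.IKError and nothing moves.
- robot.job_done(): hands the job in, once; it reports no verdict.
Trained networks look in the newest picture that a camera, given by its name, has taken for a name from the list of things; names that differ only in an ending like _2 or _b are one class to them, and where a whole thing is asked for, a point or a joint stands for the part that bears it (a point fixed in the world has none). Each returns a list of dicts, best first, with "confidence" (0 to 1); they miss things now and then, are a little off and sometimes report something else, mostly with a low value. They report only what shows in the picture. A call takes as long as a camera call.
- viewer.silhouettes(name, camera): "mask" (400x640 bool, what is visible of it).
- viewer.pinpoint(name, camera): "at" ([x, y, z] in mm, in the coordinates of the camera as it stood for that picture, good to about 4 mm: a listed point, or the origin of a listed thing).
The state is a dict: "t": time; "joints": joint angles; "joint_velocities": joint speeds; "joint_torque": joint torques, N m; "tcp_pos": TCP position; "tcp_rot": TCP orientation; "contact_force": force on the tool from outside, world axes, zero at the start; "wrist_torque": the same for the moment, N m; "grip_width": opening from 0.0 (shut) to 1.0 (fully open).
Only numpy, scipy, OpenCV 4.12 (cv2) and the standard library are available. Lean on these libraries where they do the work, as an engineer would, in place of code of your own. Each camera call takes 0.05 s, during which the arm holds its last target.

## Working session

There is one attempt and no reset: what is moved stays moved. The work goes in short steps, each a Python script; the robot and the scene stay as the last script left them, time stands still between calls to the robot, and variables do not carry over. Pictures are saved under pics/ and viewed, and the job is handed in when it is done.

```bash
ls -la; mkdir -p pics; cat > h.py <<'E'
import numpy as np, cv2
from scipy.spatial.transform import Rotation as R
from cell import robot, grip, kin, viewer
def save(cam,fn):
    im=viewer.read_camera(cam); cv2.imwrite('pics/'+fn,im[:,:,::-1]); return im
def cam2w(info,p):
    return np.array(info['R']).T@(np.array(p)-np.array(info['t']))
def proj(info,X):
    c=np.array(info['R'])@np.array(X,float)+np.array(info['t']); s=c[:2]/c[2]; s=s*(1+info['k1']*(s@s)); K=np.array(info['camera_matrix']); return K[:2,:2]@s+K[:2,2]
def pin(name,cam,info=None):
    info=info or viewer.camera_info(cam)
    return [(round(d['confidence'],2),cam2w(info,d['at']).round(1)) for d in viewer.pinpoint(name,cam)]
E
python3 - <<'E'
from h import *
s=robot.observe(); print(s['t'],s['tcp_rot'],s['grip_width'])
for c in ['scene','side']:
    save(c,c+'0.png'); i=viewer.camera_info(c); print(c,i)
    for n in ['magazine','strip_home','rail_tab','pod_strip','mug','sugar_jar','tray','ramekin','jam_jar','canister','bowl','oil_bottle','spoon']:
        print(n,pin(n,c,i)[:2])
print(robot.observe()['t'])
E
```

```text
total 12
drwxr-xr-x  3 agent agent 4096 Dec  6 15:21 .
drwxr-xr-x 23 root  root  4096 Dec  6 15:21 ..
drwxr-xr-x  2 agent agent 4096 Dec  6 15:21 pics
0.0 [ 1.99661352  0.41557732 -1.99758958] 1.0030049923549547
scene {'camera_matrix': array([[398.7357855 ,   0.        , 322.05440247],
       [  0.        , 398.7357855 , 204.0789132 ],
       [  0.        ,   0.        ,   1.        ]]), 'k1': -0.03247318323276639, 'R': array([[-0.19018694,  0.98173828, -0.00434421],
       [ 0.66775946,  0.12611523, -0.73361587],
       [-0.71967091, -0.14242504, -0.6795505 ]]), 't': array([  46.58614746, -346.32034636, 1517.85997224])}
magazine [(0.98, array([540.8, -42.5,   0.6]))]
strip_home [(0.72, array([676.3, -24.9,  87.6]))]
rail_tab [(0.91, array([673.4, -26.2,  81. ]))]
pod_strip [(0.61, array([507.2, 209.1,  -3.5]))]
mug [(0.97, array([544.3,  80.6,   2. ]))]
sugar_jar [(0.58, array([578.5, -22.4,   1.4])), (0.45, array([ 5.101e+02,  2.098e+02, -3.000e-01]))]
tray [(0.73, array([ 524.7, -351.2,    4.6]))]
ramekin [(0.95, array([ 463.5, -386. ,    9.1])), (0.2, array([728.6, 160.7,   1.5])
[... 774 characters left out ...]
, array([ 5.771e+02, -2.300e+01,  1.000e-01]))]
pod_strip [(0.7, array([498.8, 215.9,  -2.1]))]
mug [(0.78, array([543.2,  79.2,   1.9]))]
sugar_jar [(0.87, array([ 5.763e+02, -2.560e+01, -2.000e-01]))]
tray [(0.8, array([ 521. , -351.6,    4.1])), (0.62, array([676.3, -27.4,  84.3]))]
ramekin [(0.82, array([ 459.9, -382.2,    3.9])), (0.61, array([ 559.6, -125.7,   -1.2]))]
jam_jar [(0.66, array([ 557.3, -124.1,   -3.3]))]
canister [(0.77, array([730.3, 161.4,  -1.1]))]
bowl [(0.68, array([ 764.7, -216. ,    1.5]))]
oil_bottle [(0.88, array([460.8, 472.6,   1. ])), (0.66, array([525.6, -45.8,  -0.7]))]
spoon [(0.72, array([636.2, 450.3,   1.7])), (0.27, array([ 517.8, -350.7,    3.1]))]
1.4
```

View pics/scene0.png

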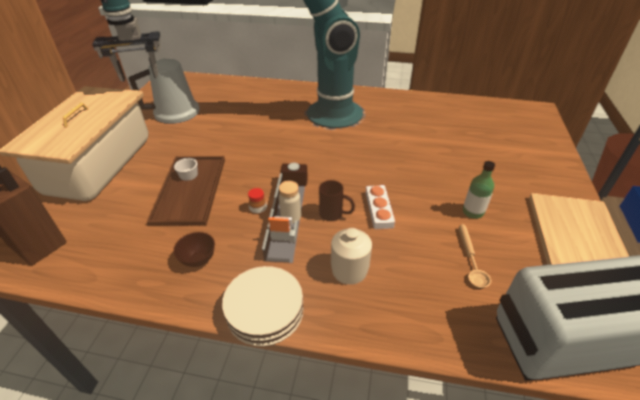

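View pics/side0.png

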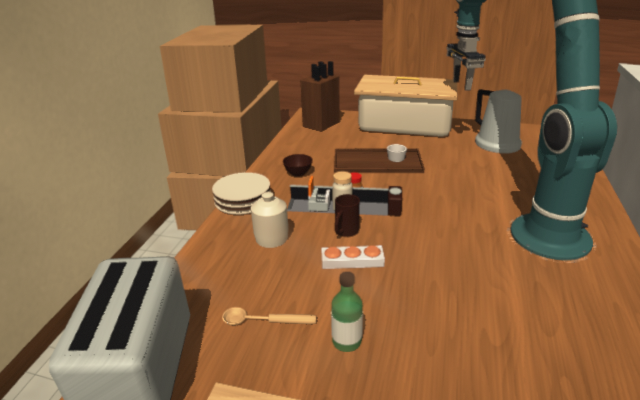

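The scene picture shows the mug at about (333,202) with its handle to the right. The jar is at (290,200) in the bay, the strip at (380,207), the tray at (190,190) with the ramekin at (187,170), and the tab at (280,226). The networks' points agree between the two cameras to within about 4 mm. Next I'll get an overhead wrist view.

```bash
cat >> h.py <<'E'
def ori(yaw):
    x=np.array([0,0,-1.]); y=np.array([np.cos(yaw),np.sin(yaw),0]); z=np.cross(x,y)
    return R.from_matrix(np.c_[x,y,z]).as_rotvec()
E
python3 - <<'E'
from h import *
s=robot.observe(); print(R.from_rotvec(s['tcp_rot']).as_matrix().round(2).tolist())
for yaw in [0.12,0.12+np.pi,0.12+np.pi/2,0.12-np.pi/2]:
    for p in [(545,50,330),(545,80,60),(520,-350,60),(577,-24,75),(690,-25,35)]:
        q=kin.ik(p,ori(yaw)); print(round(yaw,2),p,None if q is None else np.round(q,2))
yaw=0.12 if kin.ik((545,50,330),ori(0.12)) is not None else None
E
```

```text
[[-0.0, 0.4, -0.92], [-0.0, -0.92, -0.4], [-1.0, 0.0, 0.0]]
0.12 (545, 50, 330) [ 0.43  0.26 -0.71  1.64  0.17  1.31 -0.18]
0.12 (545, 80, 60) [ 0.27  0.56 -0.61  1.91  0.44  0.8  -0.46]
0.12 (520, -350, 60) [ 0.78  0.61 -0.32  1.74  0.25  0.83  0.46]
0.12 (577, -24, 75) [ 0.43  0.58 -0.59  1.84  0.42  0.85 -0.24]
0.12 (690, -25, 35) [ 0.39  0.8  -0.61  1.56  0.53  0.95 -0.27]
3.26 (545, 50, 330) [-1.19  0.39  1.38  1.73 -0.39  1.35 -2.76]
3.26 (545, 80, 60) [-1.1   0.96  1.34  2.   -1.06  1.15 -2.3 ]
3.26 (520, -350, 60) [ 0.34  0.59  0.28  1.77 -0.21  0.81 -2.31]
3.26 (577, -24, 75) [-0.88  0.96  1.34  1.93 -1.04  1.19 -2.16]
3.26 (690, -25, 35) [-0.75  1.18  1.33  1.65 -1.19  1.32 -2.22]
1.69 (545, 50, 330) [ 0.61  0.32 -0.96  1.63  0.27  1.33  1.3 ]
1.69 (545, 80, 60) [ 0.36  0.61 -0.74  1.91  0.55  0.84  1.02]
1.69 (520, -350, 60) [ 0.99  0.68 -0.63  1.72  0.5   0.9   1.84]
1.69 (577, -24, 75) [ 0.51  0.61 -0.7   1.84  0.5   0.88  1.26]
1.69 (690, -25, 35) [ 0.45  0.84 -0.72  1.56  0.63  0.98  1.23]
-1.45 (545, 50, 330) [ 0.34  0.24 -0.58  1.65  0.13  1.3  -1.72]
-1.45 (545, 80, 60) [ 0.12  0.52 -0.41  1.92  0.29  0.76 -1.91]
-1.45 (520, -350, 60) [ 0.57  0.58 -0.04  1.75  0.03  0.81 -0.94]
-1.45 (577, -24, 75) [ 0.2   0.51 -0.27  1.86  0.19  0.8  -1.62]
-1.45 (690, -25, 35) [ 0.12  0.71 -0.19  1.58  0.16  0.86 -1.59]
```

```bash
python3 - <<'E'
from h import *
robot.movep([545,55,330],ori(0.12))
print(robot.observe()['t'],robot.observe()['tcp_pos'])
i=viewer.camera_info('wrist'); save('wrist','w1.png'); print(i)
for n in ['magazine','strip_home','rail_tab','pod_strip','mug','sugar_jar','jam_jar','canister']:
    print(n,pin(n,'wrist',i)[:2])
m=viewer.silhouettes('pod_strip','wrist')
for k,d in enumerate(m[:2]): print(d['confidence'],d['mask'].sum()); np.save(f'pics/strip{k}.npy',d['mask'])
print(robot.observe()['t'])
E
```

```text
3.9667 [545.1948346   53.69706035 329.64930603]
{'camera_matrix': array([[315.6427376,   0.       , 319.9971215],
       [  0.       , 315.6427376, 197.5061342],
       [  0.       ,   0.       ,   1.       ]]), 'k1': -0.045813122865044, 'R': array([[ 9.92963752e-01,  1.18416321e-01, -7.49951727e-04],
       [ 1.13522997e-01, -9.50091138e-01,  2.90584513e-01],
       [ 3.36974264e-02, -2.88625025e-01, -9.56849036e-01]]), 't': array([-548.41174787,  -85.76281877,  522.44828805])}
magazine []
strip_home [(0.67, array([524.9, -47.8,  -3.2]))]
rail_tab [(0.85, array([672.2, -26.7,  83.3]))]
pod_strip [(0.58, array([508. , 212.1,  -1.1]))]
mug [(0.35, array([ 519.6, -351.4,   -1.2]))]
sugar_jar [(0.71, array([579.7, -20.3,  -3.6])), (0.2, array([505.1, 209.4,  -1.9]))]
jam_jar [(0.69, array([ 561.3, -130.5,    0.6]))]
canister [(0.7, array([725.8, 160.3,  -1.8]))]
0.8 4270
4.4667
```

View pics/w1.png

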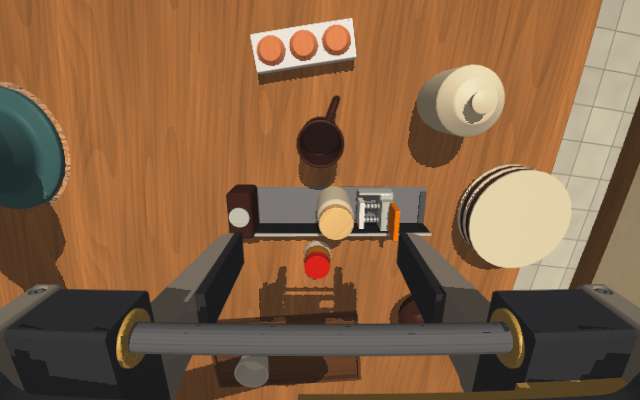

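The wrist view shows the strip top with corners near (250,35), (352,19), (356,60) and (260,72). The mug rim is at (320,142) with its handle up to (335,98), the jar lid at (337,222), the end block at (242,210) and the tab at (395,222). I'll zoom in to read the edges.

```bash
cat >> h.py <<'E'
def ray(info,uv,z):
    K=np.array(info['camera_matrix']); k=np.array([[*uv]],float)
    d=(np.array(uv,float)-K[:2,2])/np.array([K[0,0],K[1,1]])
    s=d.copy()
    for _ in range(20): s=d/(1+info['k1']*(s@s))
    Rm=np.array(info['R']); C=-Rm.T@np.array(info['t']); v=Rm.T@np.array([*s,1.])
    return C+v*(z-C[2])/v[2]
E
python3 - <<'E'
import cv2,numpy as np
im=cv2.imread('pics/w1.png')
a=cv2.resize(im[10:80,240:370],None,fx=6,fy=6,interpolation=cv2.INTER_NEAREST); cv2.imwrite('pics/z1.png',a)
a=cv2.resize(im[175:250,220:440],None,fx=3.6,fy=3.6,interpolation=cv2.INTER_CUBIC); cv2.imwrite('pics/z2.png',a)
m=np.load('pics/strip0.npy'); c,_=cv2.findContours(m.astype('uint8'),0,2); print([cv2.minAreaRect(x) for x in c])
E
```

```text
[((303.66558837890625, 45.27703094482422), (43.214195251464844, 103.75749969482422), 80.3802719116211)]
```

View pics/z1.png

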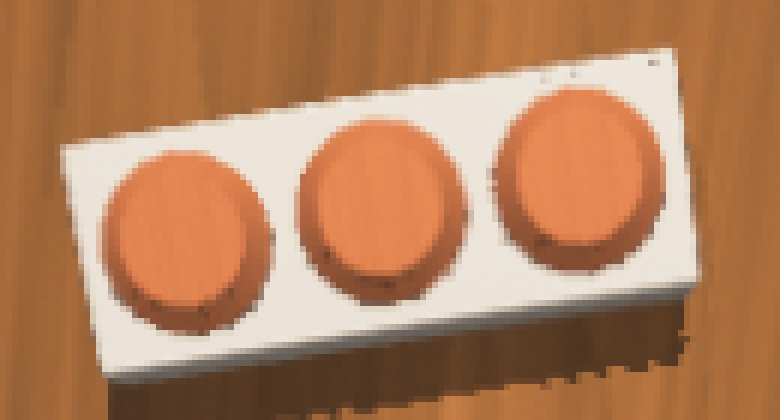

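View pics/z2.png

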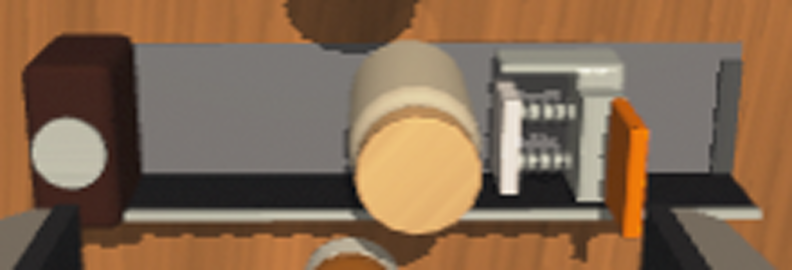

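```bash
cat > meas.py <<'E'
from h import *
import json
i=json.load(open('w1.json')) if False else None
E
python3 - <<'E'
import sys
sys.path.insert(0,'.')
from h import *
i=viewer.camera_info('wrist')
print('cam',(-np.array(i['R']).T@i['t']).round(1))
P=[ray(i,p,26) for p in [(250,34.5),(352.7,18),(356.7,56.7),(257.2,72)]]
print(np.round(P,1)); print('len',[np.linalg.norm(P[a]-P[(a+1)%4]).round(1) for a in range(4)], 'ctr',np.mean(P,0).round(1))
e=P[1]-P[0]; e2=P[2]-P[3]; print('yaw',np.arctan2(e[1],e[0]),np.arctan2(e2[1],e2[0]))
z2=lambda u,v:(u/3.6+220,v/3.6+175)
for n,u,z in [('wallL',(125,207),45),('wallR',(755,207),45),('wallRtopouter',(762,219),45),('wallLo',(125,220),45),('blkTR',(120,70),60),('blkBR',(118,222),60),('blkTL',(27,78),60),('blkBL',(38,222),60),('tabN',(646,126),85),('tabS',(641,236),85),('lid',(419,176),110),('follT',(518,97),46),('follB',(518,190),46),('floorR',(742,42),0)]:
    print(n,ray(i,z2(*u),z).round(1))
print('mugrim',ray(i,(320,142),95).round(1),'handle',ray(i,(335.5,98),80).round(1))
for c in [[0.12,540,-43.5]]:
    y,a,b=c; ex=np.array([np.cos(y),np.sin(y)]); ey=np.array([-ex[1],ex[0]])
    f=lambda p:((np.array(p)[:2]-[a,b])@np.c_[ex,ey]).round(1)
    for n,u,z in [('wallL',(125,207),45),('wallR',(755,207),45),('blkTR',(120,70),60),('blkBR',(118,222),60),('blkTL',(27,78),60),('tabN',(646,126),85),('tabS',(641,236),85),('lid',(419,176),110),('floorR',(742,42),0)]:
        print(n,f(ray(i,z2(*u),z)))
E
```

```text
cam [536.2 135.5 524.8]
[[424.2 217.6  26. ]
 [568.4 256.7  26. ]
 [581.8 206.   26. ]
 [438.3 167.4  26. ]]
len [np.float64(149.5), np.float64(52.4), np.float64(148.7), np.float64(52.1)] ctr [503.2 211.9  26. ]
yaw 0.26470586436402155 0.26285685463291814
wallL [454.2 -81.9  45. ]
wallR [741.2 -47.2  45. ]
wallRtopouter [745.8 -52.7  45. ]
wallLo [454.6 -88.4  45. ]
blkTR [450.8 -12.   60. ]
blkBR [454.1 -82.7  60. ]
blkTL [411.2 -20.4  60. ]
blkBL [418.4 -87.2  60. ]
tabN [671.1  -2.   85. ]
tabS [678.7 -50.8  85. ]
lid [579.  -25.3 110. ]
follT [624.   -7.7  46. ]
follB [631.1 -51.5  46. ]
floorR [735.1  18.9   0. ]
mugrim [542.4  83.9  95. ] handle [556.3 143.3  80. ]
wallL [-89.8 -27.8]
wallR [199.3 -27.8]
blkTR [-84.8  41.9]
blkBR [-90.  -28.6]
blkTL [-125.1   38.3]
tabN [135.2  25.5]
tabS [136.8 -23.8]
lid [40.9 13.4]
floorR [201.1  38.6]
```

Geometry checks out. The strip measures 149 × 52 mm at yaw 0.264. The magazine is at about (540,−43.5) with yaw 0.12, and the tab at local x = 136 puts the rail at about 9 mm. Next is the tray yaw, then I'll grasp the mug.

```bash
python3 - <<'E'
from h import *
im=cv2.imread('pics/scene0.png'); cv2.imwrite('pics/z3.png',cv2.resize(im[145:235,140:240],None,fx=6,fy=6,interpolation=cv2.INTER_CUBIC))
i=viewer.camera_info('scene')
t=[viewer.read_camera('scene')]
d=viewer.silhouettes('tray','scene')[0]; m=d['mask'].astype('uint8'); m=cv2.morphologyEx(m,cv2.MORPH_CLOSE,np.ones((15,15)))
c=max(cv2.findContours(m,0,2)[0],key=cv2.contourArea)
P=np.array([ray(i,p[0],12)[:2] for p in c],np.float32); print(d['confidence'],cv2.minAreaRect(P))
q=cv2.approxPolyDP(c,5,True); print([(p[0].tolist(),ray(i,p[0],15).round(0).tolist()) for p in q])
E
```

```text
0.91 ((523.9028930664062, -349.77587890625), (320.16754150390625, 171.5315399169922), 11.568317413330078)
[([224, 158], [369.0, -299.0, 15.0]), ([175, 157], [392.0, -459.0, 15.0]), ([148, 225], [693.0, -390.0, 15.0]), ([206, 224], [660.0, -237.0, 15.0])]
```

View pics/z3.png

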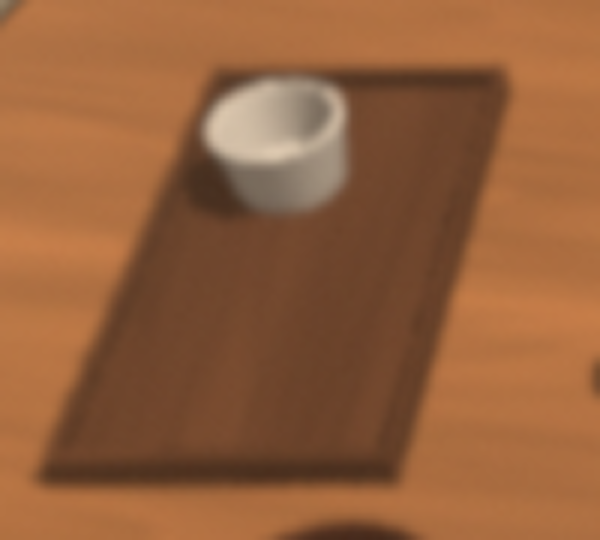

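```bash
cat >> h.py <<'E'
def st(tag=''):
    s=robot.observe(); print(tag,'t%.2f'%s['t'],s['tcp_pos'].round(1) if hasattr(s['tcp_pos'],'round') else s['tcp_pos'],'F',np.round(s['contact_force'],1),'g%.3f'%s['grip_width']); return s
E
python3 - <<'E'
from h import *
o=ori(-0.22)
robot.movep([543,81.5,130],o); st('above')
robot.servo_line([543,81.5,47],feed=120); st('down')
grip(0.5,20); st('grip')
robot.servo_line([543,81.5,187],feed=200); s=st('up')
save('wrist','w2.png')
E
```

```text
above t5.39 [544.2  81.7 131.1] F [0.5 0.4 1.1] g0.999
down t6.23 [543.7  81.8  47.7] F [0.9 0.5 0.6] g0.999
grip t6.76 [543.   81.5  47.3] F [-2.3  0.2  2.8] g0.701
up t7.61 [542.   81.  185.7] F [-0.6 -0.3 -2.3] g0.702
```

View pics/w2.png

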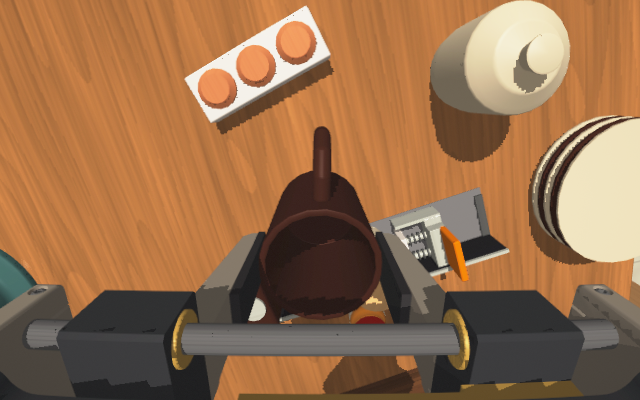

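The mug is held squarely between the pads at about (320,250), with the handle pointing away at (320,150). Now I'll take it to the tray.

```bash
cat >> h.py <<'E'
def setdown(x,y,z0,zmin,thr=2.5):
    robot.servo_line([x,y,z0],feed=100); robot.hold(0.15)
    f0=robot.observe()['contact_force'][2]; z=z0
    while z>zmin:
        z-=0.7; robot.servo_line([x,y,z],feed=20); s=robot.observe()
        if s['contact_force'][2]-f0>thr: break
    st('set z=%.1f f0=%.1f'%(z,f0)); return z
E
python3 - <<'E'
from h import *
o=ori(0.2); x,y=553.4,-359.1
robot.movep([x,y,180],o); st('over')
i=viewer.camera_info('wrist')
robot.servo_line([x,y,75],feed=180)
z=setdown(x,y,56,50)
grip(0.86); st('rel')
robot.servo_line([x,y,z+90],feed=180); st('up')
save('wrist','w3.png')
i=viewer.camera_info('wrist'); print([pin(n,'wrist',i)[:2] for n in ['mug','tray','ramekin']])
E
```

```text
over t9.28 [ 554.2 -357.2  180. ] F [ 0.3  0.2 -2.4] g0.700
set z=52.5 f0=-1.2 t11.75 [ 553.6 -359.4   53.3] F [-1.8  0.3  5.9] g0.704
rel t12.17 [ 553.4 -359.    52.2] F [-0.1  0.  -0.6] g0.863
up t12.82 [ 552.7 -359.   141.7] F [-0.  -1.  -0.8] g0.857
[[], [(0.86, array([ 519.8, -353.1,    1.1]))], [(0.94, array([ 459.3, -383.3,    2.2]))]]
```

View pics/w3.png

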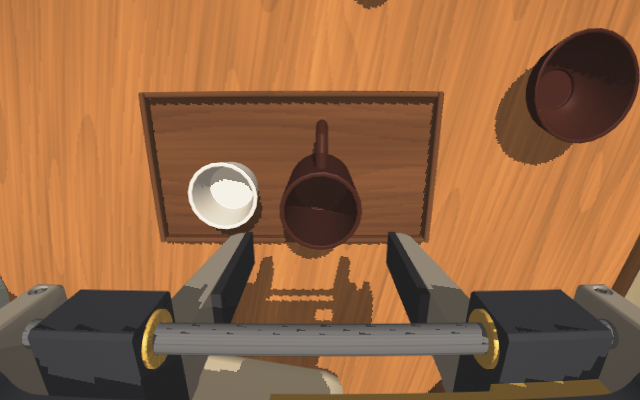

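The mug is upright on the tray at about (320,195), clear of the ramekin at (223,195), and the tray edges lie along the jaw axis (yaw 0.2). Next is the jar.

```bash
python3 - <<'E'
from h import *
grip(1.0)
o=ori(-1.45)
robot.movep([579,-24.5,145],o); st('above')
robot.servo_line([579,-24.5,57],feed=120); st('down')
grip(0.4,20); st('grip')
robot.servo_line([579,-24.5,160],feed=180); st('up')
save('wrist','w4.png')
o=ori(-1.37); x,y=629.8,-333.4
robot.movep([x,y,165],o); st('over')
save('wrist','w5.png')
E
```

```text
above t15.19 [579.1 -25.2 145. ] F [-1.3 -0.4  1. ] g0.995
down t16.07 [579.6 -24.5  57.6] F [ 0.2 -0.3  0.3] g0.997
grip t16.78 [579.  -24.7  56.9] F [ 1.3 -1.  -0.9] g0.547
up t17.51 [577.9 -24.6 158.8] F [-0.3  0.2 -3.6] g0.547
over t18.75 [ 630.5 -330.6  164.6] F [ 1.5  0.3 -3.1] g0.550
```

View pics/w5.png

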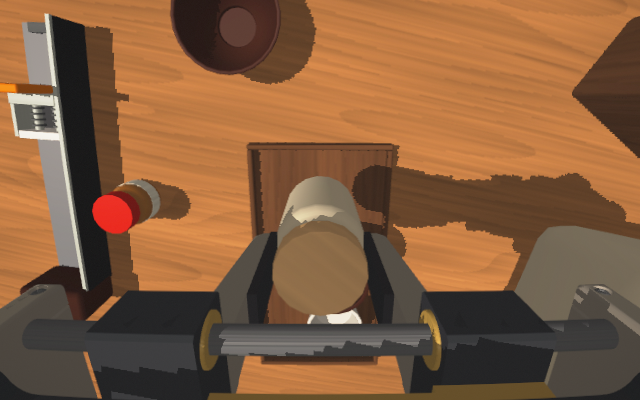

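The jar is held upright at (320,240). Ahead is free tray floor with the tray's far edge at row 145, and the bowl at (225,30) is clear. Setting it down.

```bash
python3 - <<'E'
from h import *
x,y=629.8,-333.4
robot.servo_line([x,y,85],feed=180)
z=setdown(x,y,66,58)
grip(0.85); st('rel')
robot.servo_line([x,y,z+110],feed=200); st('up')
save('wrist','w6.png')
# to strip
a=0.264; o=ori(a-np.pi/2)
print(kin.ik([503.2,211.9,8],o))
grip(1.0)
robot.movep([503.2,211.9,80],o); st('strip')
save('wrist','w7.png'); i=viewer.camera_info('wrist'); print(pin('pod_strip','wrist',i)); save('scene','s7.png')
E
```

```text
set z=62.5 f0=-2.6 t21.13 [ 630.5 -333.4   63.1] F [0.6 0.4 1. ] g0.546
rel t21.71 [ 629.7 -333.4   62.5] F [ 0.6 -0.3 -0.2] g0.853
up t22.41 [ 629.  -333.1  171.4] F [ 0.1  0.8 -0.4] g0.848
[-0.193903    0.58450612 -0.3357505   1.95810654  0.30601281  0.64784972
 -2.03069368]
strip t24.90 [504.1 210.9  80.1] F [ 0.5 -0.3 -0. ] g1.005
[(0.91, array([508.9, 208.9,  -1.1]))]
```

View pics/w6.png

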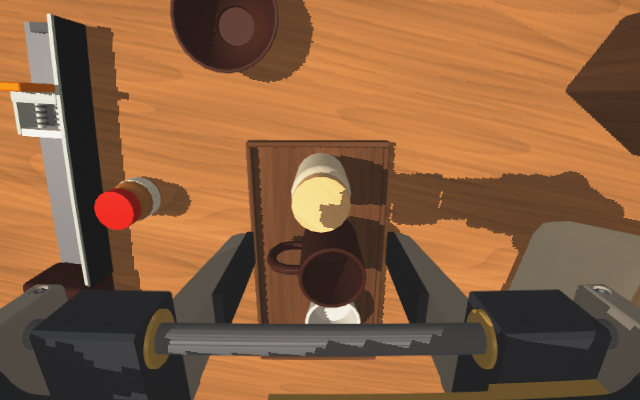

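View pics/w7.png

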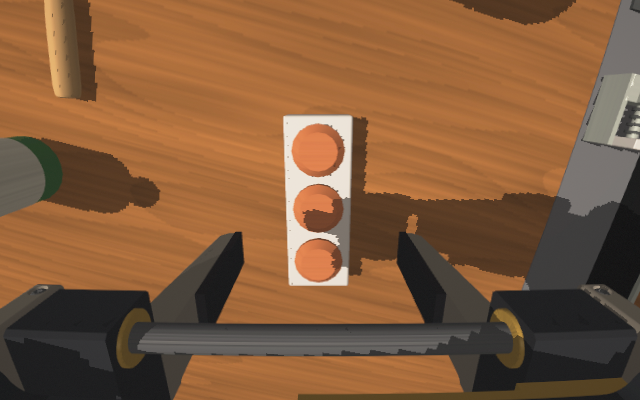

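View pics/s7.png

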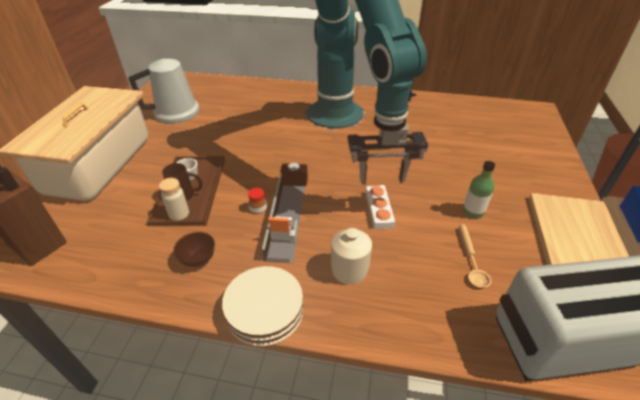

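Both items stand on the tray, the jar at (175,205) and the mug at (182,185) in the scene picture. In the wrist view the strip is centred between the jaws, with corners (283,115), (352,116), (348,285) and (288,285). Now I'll grasp it across its width and slide it to the bay mouth.

```bash
cat >> h.py <<'E'
MY=0.12; MO=np.array([540,-43.5])
EX=np.array([np.cos(MY),np.sin(MY)]); EY=np.array([-EX[1],EX[0]])
def L(x,y,z): return [*(MO+x*EX+y*EY),z]
def toL(p): d=np.array(p)[:2]-MO; return np.array([d@EX,d@EY]).round(1)
E
python3 - <<'E'
from h import *
i=viewer.camera_info('wrist')
P=[ray(i,p,26) for p in [(283,115),(352,116),(348.5,285.5),(288.5,285.5)]]
c=np.mean(P,0); print(np.round(P,1),c.round(1)); e=P[1]-P[2]; e2=P[0]-P[3]; print(np.arctan2(e[1],e[0]),np.arctan2(e2[1],e2[0]),[np.linalg.norm(P[a]-P[(a+1)%4]).round(1) for a in range(4)])
E
```

```text
[[567.9 256.1  26. ]
 [580.9 204.8  26. ]
 [437.9 165.   26. ]
 [423.8 217.4  26. ]] [502.6 210.8  26. ]
0.2716345461673713 0.26237346028231723 [np.float64(52.9), np.float64(148.4), np.float64(54.2), np.float64(149.2)]
```

```bash
python3 - <<'E'
from h import *
x,y=502.6,211.2
robot.servo_line([x,y,5],feed=80,rotation=ori(0.266-np.pi/2)); st('down')
grip(0.3,12); s=st('grip'); 
robot.servo_line(L(-8,70,5),feed=110,rotation=ori(MY-np.pi/2)); s=st('slid'); print(toL(s['tcp_pos']))
save('wrist','w8.png'); save('side','sd8.png'); np.save('pics/i8.npy',viewer.camera_info('wrist'),allow_pickle=True)
E
```

```text
down t26.14 [503.  211.5   5.4] F [ 0.6 -0.3  0.5] g1.001
grip t27.07 [502.6 211.5   5.3] F [-1.5  0.8  3. ] g0.407
slid t28.92 [523.5  23.5   5.3] F [-0.6  3.   6.9] g0.408
[-8.4 68.5]
```

View pics/w8.png

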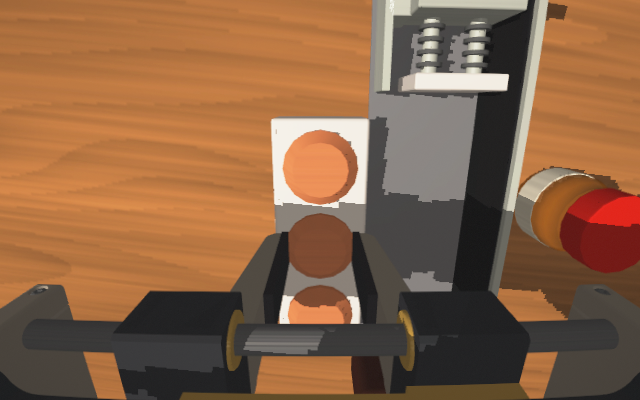

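View pics/sd8.png

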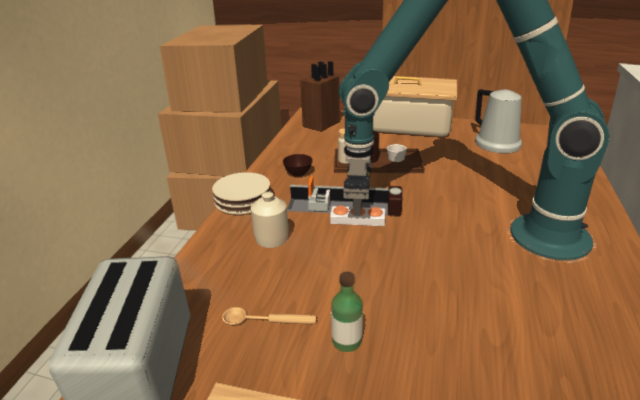

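```bash
python3 - <<'E'
from h import *
im=cv2.imread('pics/w8.png'); cv2.imwrite('pics/z8.png',cv2.resize(im[100:340,220:420],None,fx=2.5,fy=2.5,interpolation=cv2.INTER_CUBIC))
im=cv2.imread('pics/sd8.png'); cv2.imwrite('pics/zs8.png',cv2.resize(im[150:240,270:420],None,fx=5,fy=5,interpolation=cv2.INTER_CUBIC))
i=viewer.camera_info('wrist')
P=[ray(i,p,26) for p in [(271.5,119),(370,119)]]; print(P,[toL(p) for p in P],np.linalg.norm(P[0]-P[1]))
P=[ray(i,p,26) for p in [(273,200),(368,200)]]; print([toL(p) for p in P])
s=robot.observe(); 
for z in (5,24):
  c=s['tcp_pos'].copy(); c[2]=z
  for w in (-27,27): print(proj(i,[*(c[:2]+w*EY),z]))
E
```

```text
[array([594.6448452 ,  56.73975535,  26.        ]), array([600.92914954,   4.1407658 ,  26.        ])] [array([66.3, 93. ]), array([66.2, 40. ])] 52.97307035388266
[array([20.6, 94.1]), array([20.6, 39.2])]
[358.0895852  231.92377903]
[277.37045569 232.00578252]
[361.66108927 244.19017418]
[273.38200278 244.27586028]
```

View pics/z8.png

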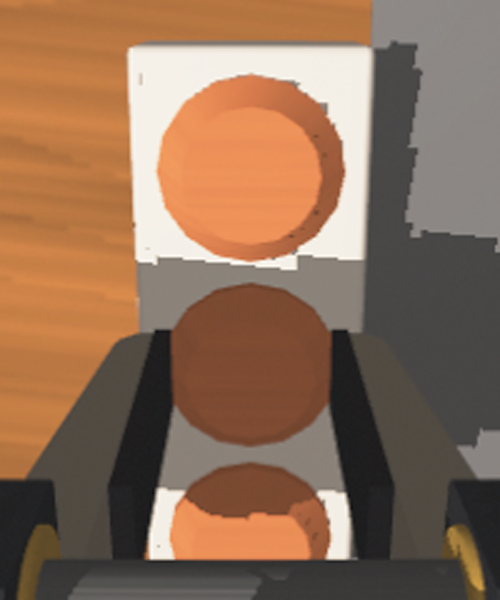

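View pics/zs8.png

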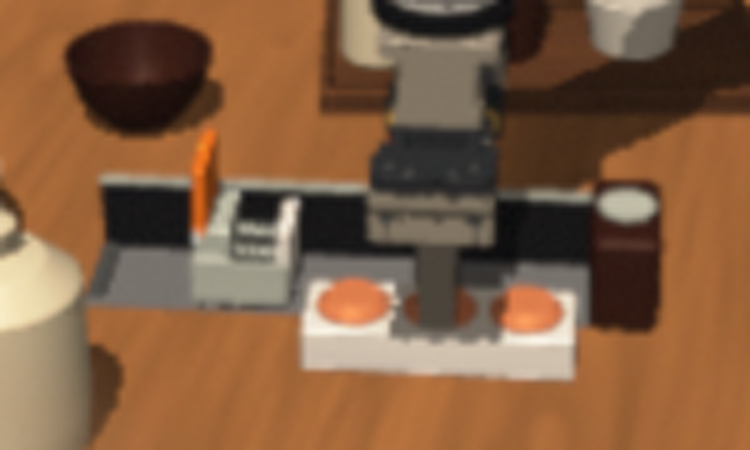

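```bash
python3 - <<'E'
from h import *
i=viewer.camera_info('wrist'); s=robot.observe(); print(s['tcp_pos'])
Rm=R.from_rotvec(s['tcp_rot']).as_matrix(); T=np.array(s['tcp_pos'])
C=-np.array(i['R']).T@np.array(i['t']); print('cam in tool',(Rm.T@(C-T)).round(1))
for back in (0,5,10,15,20,25):
  for half in (18.7,27,46):
    print(back,half,[proj(i,T+Rm@np.array([-back,w,dz])).round(0).tolist() for dz in (-10,10) for w in (-half,half)])
E
```

```text
[523.46983863  23.50245877   5.26926926]
cam in tool [-194.8    1.5  -83.4]
0 18.7 [[289.0, 218.0], [346.0, 218.0], [290.0, 246.0], [345.0, 246.0]]
0 27 [[277.0, 218.0], [359.0, 218.0], [278.0, 246.0], [358.0, 246.0]]
0 46 [[248.0, 218.0], [387.0, 218.0], [250.0, 246.0], [386.0, 246.0]]
5 18.7 [[289.0, 221.0], [347.0, 221.0], [289.0, 249.0], [346.0, 249.0]]
5 27 [[276.0, 221.0], [360.0, 221.0], [277.0, 249.0], [358.0, 249.0]]
5 46 [[246.0, 221.0], [389.0, 221.0], [248.0, 249.0], [387.0, 249.0]]
10 18.7 [[288.0, 224.0], [347.0, 224.0], [289.0, 252.0], [347.0, 253.0]]
10 27 [[275.0, 224.0], [361.0, 224.0], [276.0, 252.0], [359.0, 253.0]]
10 46 [[245.0, 224.0], [391.0, 224.0], [247.0, 252.0], [389.0, 252.0]]
15 18.7 [[287.0, 227.0], [348.0, 227.0], [288.0, 256.0], [347.0, 256.0]]
15 27 [[274.0, 227.0], [362.0, 227.0], [275.0, 256.0], [360.0, 256.0]]
15 46 [[243.0, 227.0], [392.0, 227.0], [245.0, 256.0], [390.0, 256.0]]
20 18.7 [[286.0, 230.0], [349.0, 230.0], [287.0, 260.0], [348.0, 260.0]]
20 27 [[272.0, 230.0], [363.0, 230.0], [274.0, 260.0], [361.0, 260.0]]
20 46 [[241.0, 230.0], [394.0, 230.0], [243.0, 260.0], [392.0, 260.0]]
25 18.7 [[285.0, 233.0], [349.0, 233.0], [286.0, 264.0], [348.0, 264.0]]
25 27 [[271.0, 233.0], [364.0, 233.0], [273.0, 264.0], [362.0, 264.0]]
25 46 [[239.0, 233.0], [396.0, 233.0], [241.0, 264.0], [394.0, 264.0]]
```

The jaws hold the middle pod rather than the strip's sides. The visible finger ends project about 23 mm above the TCP, and the gap is about 46 mm. The strip is still well aligned: its end is at local x = 66, it is centred on y = 66.5, and it is parallel to the bay. I'll slide it a bit further into the bay mouth this way, release, and check where the shut finger tips really are before pushing.

```bash
python3 - <<'E'
from h import *
robot.servo_line(L(-8,36,5.5),feed=60); s=st('in'); print(toL(s['tcp_pos']))
grip(0.52); st('rel')
robot.servo_line(L(-8,36,65),feed=150); st('up')
save('wrist','w9.png'); i=viewer.camera_info('wrist'); np.savez('pics/i9.npz',**{k:np.array(v) for k,v in i.items()})
robot.movep(L(-8,125,65),ori(MY)); grip(0.0); s=st('turned')
save('wrist','w10.png')
i=viewer.camera_info('wrist'); Rm=R.from_rotvec(s['tcp_rot']).as_matrix(); T=np.array(s['tcp_pos'])
for back in (0,10,20,25): print(back,[proj(i,T+Rm@np.array([-back,w,dz])).round(0).tolist() for dz in (-10,10) for w in (-18,0,18)])
E
```

```text
in t29.73 [527.2 -11.2   5.4] F [-1.1 -1.6  5. ] g0.406
[-8.8 33.6]
rel t30.09 [527.2  -9.    5.1] F [-0.4 -0.6  0.4] g0.517
up t30.64 [527.5  -8.9  64.8] F [-0.7  0.1 -0.3] g0.517
turned t32.56 [517.1  79.6  65. ] F [-0.2  0.3  0.3] g0.004
0 [[291.0, 215.0], [319.0, 215.0], [346.0, 215.0], [292.0, 243.0], [319.0, 243.0], [345.0, 243.0]]
10 [[290.0, 220.0], [318.0, 220.0], [347.0, 220.0], [291.0, 249.0], [319.0, 249.0], [346.0, 249.0]]
20 [[288.0, 226.0], [318.0, 226.0], [349.0, 226.0], [289.0, 257.0], [318.0, 257.0], [348.0, 257.0]]
25 [[287.0, 230.0], [318.0, 230.0], [349.0, 230.0], [288.0, 260.0], [318.0, 260.0], [348.0, 261.0]]
```

View pics/w9.png

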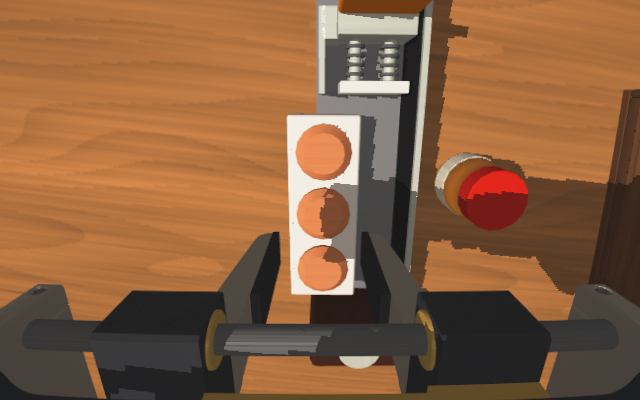

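View pics/w10.png

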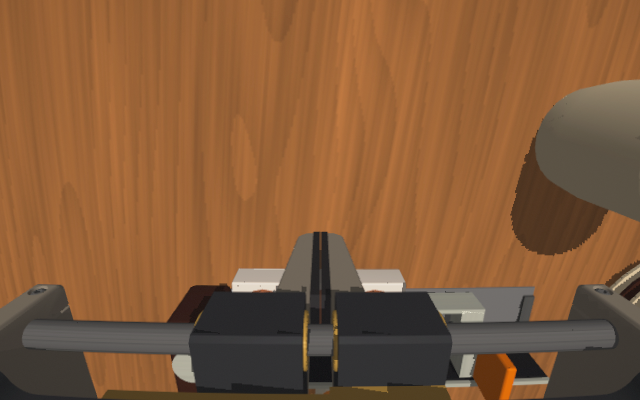

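In w9 the strip lies parallel to the bay mouth, with corners (288,115), (360,115), (354,294) and (292,294), and the follower face is at (374,88). In w10 the shut tips show at (320,232), so their height is unclear. I'll touch the worktop gently in a free spot to find out how far down they really are.

```bash
python3 - <<'E'
from h import *
info=dict(np.load('pics/i9.npz')); info['k1']=float(info['k1'])
P=[ray(info,p,26) for p in [(287.5,115),(360,115),(354,294),(292,294)]]; print([toL(p) for p in P], toL(np.mean(P,0)))
robot.servo_line(L(-8,125,10),feed=120); robot.hold(0.1)
f0=robot.observe()['contact_force'][2]; z=10
while z>-18:
    z-=2; robot.servo_line(L(-8,125,z),feed=40); f=robot.observe()['contact_force'][2]-f0
    if f>3: break
st('z=%d f=%.1f'%(z,f))
save('side','sd10.png')
E
python3 -c "
import cv2
im=cv2.imread('pics/sd10.png'); cv2.imwrite('pics/zs10.png',cv2.resize(im[150:250,270:420],None,fx=5,fy=5,interpolation=cv2.INTER_CUBIC))"
```

```text
[array([65.5, 57.8]), array([65.6,  5.8]), array([-82.6,   5.3]), array([-82.6,  58.3])] [-8.5 31.8]
z=-18 f=0.4 t36.82 [517.   79.6 -18.2] F [-0.2 -0.7  0.2] g0.005
```

View pics/zs10.png

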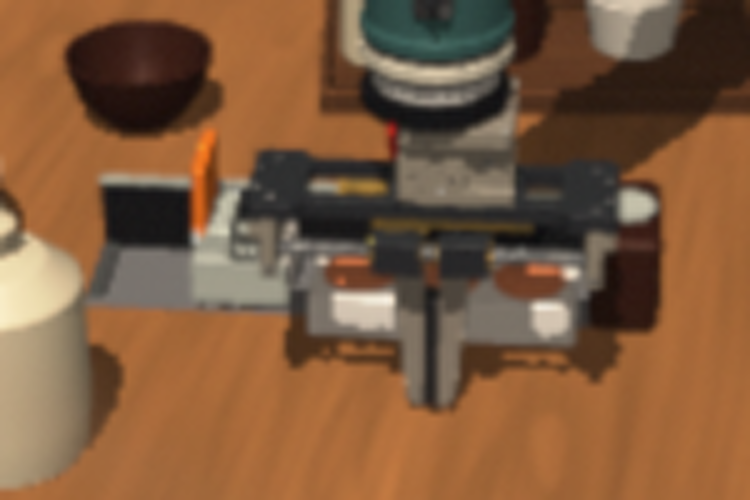

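At a reported z of −18 there's still no contact, so the real tips are about 23 mm behind the reported TCP. That agrees with the wrist-camera projection. At this height the tips are about 5 mm above the worktop, which suits pushing on the strip's side. The strip is at local (−8.5, 31.8) and parallel.

```bash
python3 - <<'E'
from h import *
robot.servo_line(L(-8.5,76,-16),feed=150); st()
f0=np.array(robot.observe()['contact_force'])
robot.servo_line(L(-8.5,46,-16),feed=45)
y=46
while y>30:
    y-=1.5; robot.servo_line(L(-8.5,y,-16),feed=30)
    s=robot.observe(); f=(np.array(s['contact_force'])-f0)[:2]@EY
    if y<41: print(round(y,1),toL(s['tcp_pos']),round(f,1))
    if f>9: break
st('end')
save('side','sd11.png');save('scene','s11.png')
E
python3 -c "
import cv2
im=cv2.imread('pics/sd11.png'); cv2.imwrite('pics/zs11.png',cv2.resize(im[150:250,270:420],None,fx=5,fy=5,interpolation=cv2.INTER_CUBIC))"
```

```text
t37.34 [522.5  31.3 -15.9] F [-0.3  0.4  0.1] g0.007
40.0 [-8.5 39.8] -0.6
38.5 [-8.5 38.3] 0.5
37.0 [-8.5 37. ] 0.4
35.5 [-8.6 36.9] 5.2
34.0 [-8.6 36.9] 7.9
32.5 [-8.5 36.9] 10.0
end t40.41 [527.1  -7.8 -15.9] F [-2.6 10.2  0.6] g0.004
```

View pics/zs11.png

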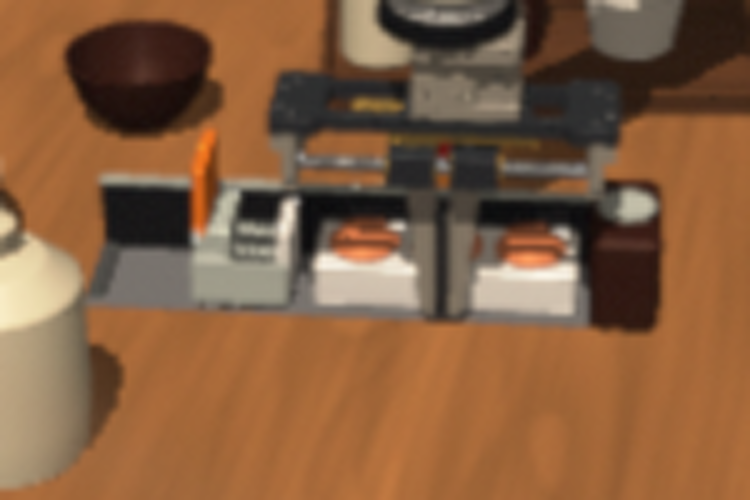

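The push stalled at local y = 36.9, which puts the strip's front face at 27, so it's against the back wall. The side view shows the strip in the bay between the follower and the end block. Now for the rail.

```bash
python3 - <<'E'
from h import *
robot.servo_line(L(-8.5,60,-14),feed=100)
robot.servo_line(L(-8.5,60,100),feed=250)
save('wrist','w12.png')
robot.movep(L(172,0,90),ori(MY-np.pi/2)); st()
robot.servo_line(L(172,0,14),feed=150); st('behind')
save('side','sd12.png')
robot.servo_line(L(153,0,14),feed=100)
f0=np.array(robot.observe()['contact_force']); x=153
while x>120:
    x-=8; robot.servo_line(L(x,0,14),feed=40)
    s=robot.observe(); f=(np.array(s['contact_force'])-f0)[:2]@EX
    print(round(x,1),toL(s['tcp_pos']),round(f,1))
    if f>35: break
st()
E
python3 -c "
import cv2
im=cv2.imread('pics/sd12.png'); cv2.imwrite('pics/zs12.png',cv2.resize(im[130:250,250:420],None,fx=4.5,fy=4.5,interpolation=cv2.INTER_CUBIC))"
```

```text
t42.75 [709.6 -22.6  88.7] F [ 0.1 -1.5  0.5] g0.009
behind t43.41 [711.2 -22.9  14.6] F [-0.5 -0.8 -0.1] g0.006
145 [1.454e+02 1.000e-01] 1.0
137 [1.394e+02 1.000e-01] 5.4
129 [1.316e+02 1.000e-01] 6.2
121 [1.241e+02 1.000e-01] 7.4
113 [1.163e+02 1.000e-01] 8.1
 t45.55 [655.5 -29.5  14.5] F [ 8.5 -0.4 -4.5] g0.004
```

View pics/zs12.png

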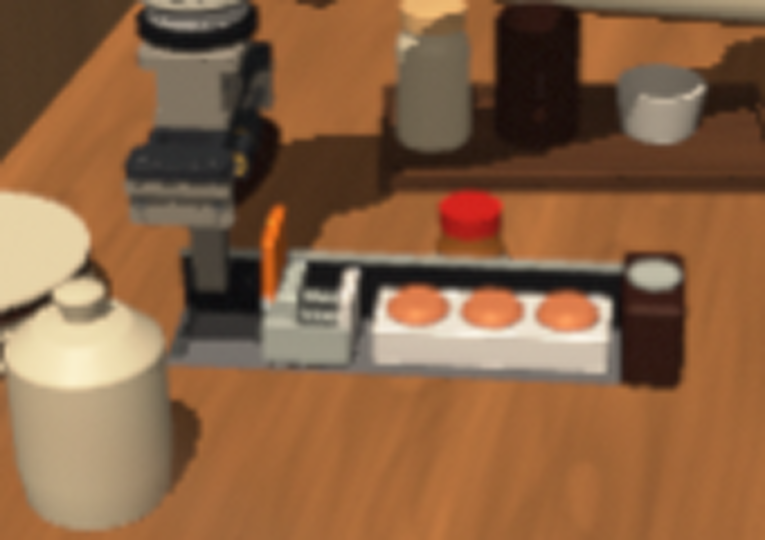

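View pics/w12.png

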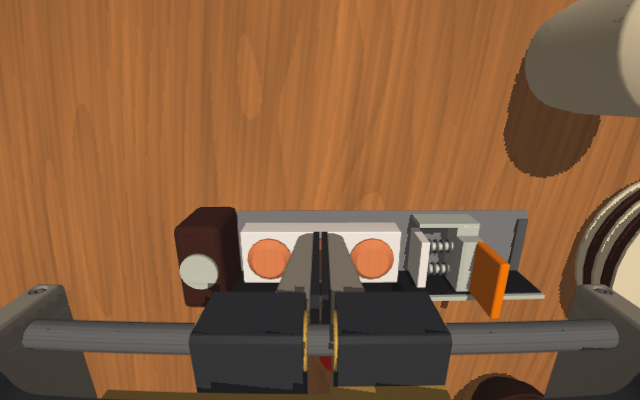

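The strip lies flat in the bay with its back edge along the wall. The rail is moving under about 8 N with 6 mm left to go.

```bash
python3 - <<'E'
from h import *
x=113
while x>88:
    x-=3; robot.servo_line(L(x,0,14),feed=40)
    s=robot.observe(); F=np.array(s['contact_force']); f=F[:2]@EX
    print(round(x,1),toL(s['tcp_pos']),round(f,1))
    if f>33: break
robot.hold(0.2); st()
robot.servo_line(L(135,0,14),feed=100)
st('back')
i=viewer.camera_info('wrist'); save('wrist','w13.png'); save('side','sd13.png')
E
python3 -c "
import cv2
im=cv2.imread('pics/sd13.png'); cv2.imwrite('pics/zs13.png',cv2.resize(im[130:250,250:420],None,fx=4.5,fy=4.5,interpolation=cv2.INTER_CUBIC))"
```

```text
110 [1.136e+02 1.000e-01] 9.8
107 [1.108e+02 1.000e-01] 9.6
104 [1.101e+02 1.000e-01] 15.5
101 [110.4   0.2] 23.5
98 [110.7   0.2] 31.1
95 [111.    0.3] 40.2
 t47.25 [650.2 -30.   15.9] F [ 39.5   3.2 -25.9] g0.007
back t47.80 [673.  -27.4  13.5] F [ 1.  -0.1 -0.4] g0.001
```

View pics/zs13.png

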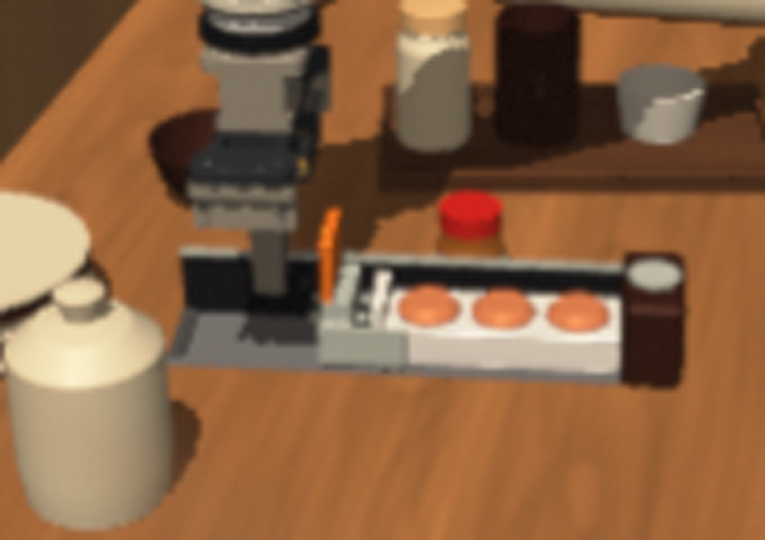

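The rail stalled at local x = 110, the predicted closed position, and the strip shows against the end block with the spring compressed. I'll retreat and take a last look from above.

```bash
python3 - <<'E'
from h import *
robot.servo_line(L(150,0,100),feed=250)
robot.movep([570,-70,330],ori(MY)); st()
robot.hold(0.3)
i=viewer.camera_info('wrist'); save('wrist','w14.png'); save('scene','s14.png')
print('strip',[(c,toL(p),p) for c,p in pin('pod_strip','wrist',i)][:1]); print('tab',[(c,toL(p),p) for c,p in pin('rail_tab','wrist',i)][:1])
for n in ['mug','sugar_jar','tray','ramekin','jam_jar']: print(n,pin(n,'scene')[:2])
im=cv2.imread('pics/w14.png'); cv2.imwrite('pics/z14.png',cv2.resize(im[100:300,180:460],None,fx=2.8,fy=2.8,interpolation=cv2.INTER_CUBIC))
im=cv2.imread('pics/s14.png'); cv2.imwrite('pics/zs14.png',cv2.resize(im[140:280,130:400],None,fx=2.9,fy=2.9,interpolation=cv2.INTER_CUBIC))
st()
E
```

```text
t49.84 [569.7 -70.2 328.9] F [-0.6 -0.2  0.4] g0.008
strip [(0.89, array([-11.6,  -3.2]), array([528.9, -48.1,  -1.9]))]
tab [(0.56, array([98.8,  1. ]), array([638. , -30.7,  83.5]))]
mug [(0.7, array([ 556.1, -358.5,   10.5]))]
sugar_jar [(0.9, array([ 628.3, -331.3,    5.5])), (0.54, array([ 7.662e+02, -2.111e+02,  6.000e-01]))]
tray [(0.72, array([ 524.9, -350.7,    5.7])), (0.71, array([ 5.284e+02, -4.820e+01, -2.000e-01]))]
ramekin [(0.61, array([ 461.1, -383.9,    7.9])), (0.46, array([ 7.278e+02,  1.591e+02, -2.000e-01]))]
jam_jar [(0.84, array([ 5.634e+02, -1.252e+02,  5.000e-01]))]
 t50.59 [570. -70. 330.] F [ 0.1  0.1 -0.5] g0.001
```

View pics/z14.png

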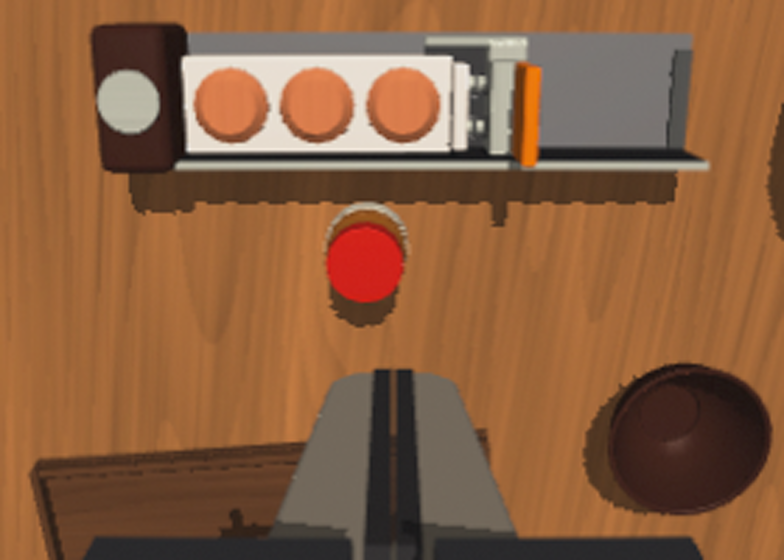

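View pics/zs14.png

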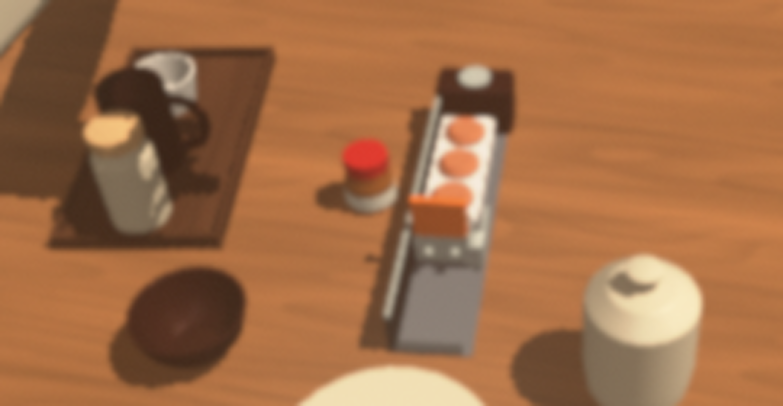

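```bash
python3 - <<'E'
from h import *
i=viewer.camera_info('wrist'); f=lambda u,v,z: toL(ray(i,(u/2.8+180,v/2.8+100),z))
for n,a in dict(TL=(183,58,26),TR=(452,56,26),BR=(452,151,26),BL=(183,153,26),tabN=(541,66,85),tabS=(538,166,85),blkR=(180,165,60),wall=(400,159,45)).items(): print(n,f(*a))
E
```

```text
TL [-87.9  23.6]
TR [60.5 24.5]
BR [ 61.5 -28.1]
BL [-91.3 -29.2]
tabN [100.1  23. ]
tabS [100.9 -26.2]
blkR [-85.2 -30.1]
wall [ 31.9 -29.5]
```

```bash
python3 - <<'E'
from h import *
robot.job_done(); print('done')
E
```

```text
the job is handed in; nothing more can be done
done
```

The job is done and handed in at about 51 s of the 72 s allowed; no verdict was reported.

**What I did**
- **Mug and jar:** I set the mug, then the sugar jar, upright on the tray, lowering each until I felt contact.
- **Strip:** I slid it to the bay mouth and pushed it in with shut fingers until it stopped against the back wall.
- **Rail:** I pushed the orange tab to its stop, with about 40 N at the wrist at the end, then drew the arm clear.

**Last checks (overhead and scene pictures)**
- **Strip:** its ends are at magazine x ≈ −90 and +61 mm, against the end block, and it lies parallel to the back wall, within about 1 mm of it.
- **Rail:** the tab's outer face is at x ≈ 100.5 mm, the fully closed position. That puts the follower about 15 mm compressed, as expected.
- **Mug and jar:** both stand upright on the tray, clear of the ramekin.
- **Other things:** the ramekin and jam jar are where they were. The bowl and canister looked unmoved. I didn't check the spoon and bottle again at the end.

**What disagreed**
- **Finger length:** the real finger tips sat about 23 mm short of the reported TCP. Because of this, the first grip on the strip closed on its middle pod instead of its sides. I allowed for the offset in the pushes.
- **Strip position:** the network placed the strip at (−12, −3) mm against (−15, 0) for home. That is within its 4 mm tolerance on each axis, and I relied on the edge measurements instead.

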